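Free a worn feed roller with a spring fork

TASK

The paper feed unit of a printer, on the bench, needs its worn feed roller (orange hubs) freed. Take the yellow-handled spring fork from the tool rack, set its tines into the groove of the unit's green sprung bush and gently draw the bush back, without forcing it against its stop, until both ends of the roller are off and it lies on the pad below; then ease the bush back home without letting it snap, and hang the fork in its own slot of the rack again. Touch the bush and the roller only with the fork, not with the fingers, and leave the other things on the bench where they are.

Things in the scene. Friction and masses are not known exactly. Their poses are not given: they have to be found in the camera images.
- unit: Steel paper feed unit, fixed, base 148 x 186 mm. Origin on the bench below the roller seat; z up, +x towards its sloping white paper chute, y along the roller axis, which is 66 mm above the bench. Cheeks: inner faces at y = +-46 mm, 3 mm thick, tops 78 mm high. A blunt brass cone on the +y cheek carries one roller end, the sprung bush at -y the other. Outer bracket, 78 mm high, at y = -89.5 mm.
- pad (a point): Middle of the cork-faced pad on the white guide under the roller seat, 30 mm above the bench; axes as the unit's. The pad lies between the guide's back slope and a stop edge 42 mm high at x = 22 mm in the unit's frame, so the freed roller stays there, its centre about 45 mm above the bench.
- bush: Green sprung bush, carried by the unit; axes as the unit's. Origin on the roller axis in the middle of its groove: 5 mm wide (y), open from above, between square flanges 22 x 22 x 3 mm; stem in it 7 mm thick. Drawn along the unit's -y: 4 N at first, 9 N at the end. The roller comes free at 7 to 10 mm, as its friction has it; hard stop at 10.5 mm. Once it is out, home is 3 mm farther in (+y) than at the start.
- roller: Worn feed roller: dark rubber tyre 30 mm across, 70 mm long; orange hubs 18 mm across, 86.5 mm over all; 50 to 100 g; y along its length. Origin at its centre. It hangs between the cheeks of the unit; the bush's steel pin reaches 8 mm into its bore. One end may drop before the other; when both are free it lies level on the pad, some 20 mm lower.
- fork: Spring fork hanging in the rack, tines down. Origin: middle of its yellow handle, 28 mm (own x) by 18 mm (own y) by 54 mm high; grip it across the 18 mm. Below: shank 5 mm across, 24 mm long, then the fork head 18 mm wide (x), 3 mm thick (y), 24 mm high: two tines 4 mm wide, 16 mm long, 10 mm apart. Tips 75 mm below the origin. About 90 g.
- rack: Blue sheet-steel tool rack, fixed, 64 mm (x) by 176 mm (y), top plate 80 mm above the bench and 6 mm thick. Origin on the bench below its middle, z up. Fork slot at y = +55 mm, screwdriver at 0, a blue-handled spring hook, held fast, at -55 mm; handles of both 22 mm across, tops 130 mm above the bench.
- slot (a point): Middle of the fork's slot, at the top face of the rack's plate, axes as the rack's. The slot is 11 mm (rack x) by 24 mm (rack y), so the fork hangs with its own x axis (the wide way) along the rack's y; the fork's origin is then 27 mm above this point.
- screwdriver: Screwdriver with a red handle hanging in the rack's middle hole; leave. Origin in the middle of the handle, which is 22 mm across and 50 mm high.
- spare: New spare roller with white hubs, lying in the blue tray; leave. Origin at its centre, 30 mm across.
- cleaner: White cleaner bottle with a red cap, 48 mm across, 120 mm high, origin under it; leave.
- grease: Clear jar with a black lid, 52 mm across, 45 mm high, origin under it; leave.
- meter: Orange hand-held multimeter lying on its back, 155 x 82 x 45 mm, origin under it; leave.
- gear: White plastic gear wheel, 47 mm across, 14 mm high, lying flat, origin under it; leave.
Mind the look-alikes: they are no part of the job. What is meant by the fork is not purple or turquoise, and is the smaller of those in its own colour.

How it is judged (in metres and radians):
On the way, in this order (a step that is already met when the one before it is completed fails the run):
1. the fork draws the bush back against its spring by 5 mm (y of bush in the frame of unit below -0.063 m and contact force between fork and bush above 1 N).
2. the roller has come off at both ends and lies on the pad (z of roller in the frame of unit below 0.05 m and angle between roller's own y axis and vertical between 1.45 and 1.69 rad), for 0.1 s.
At the end, for the whole second after the job is handed in: The worn roller rests level on the pad under its seat (centre 38 to 50 mm above the bench); the bush is home within 1.5 mm; the fork hangs in its own slot, let go, upright within 0.12 rad, centred within 6 mm, its handle on the plate within 4 mm (all of step 2 and z of roller in the frame of unit above 0.038 m and horizontal distance between roller and unit below 0.02 m and linear speed of each of roller, fork below 0.03 m/s and y of bush in the frame of unit above -0.0565 m and horizontal distance between fork and slot below 0.006 m and z of fork in the frame of rack between 0.103 and 0.111 m and angle between fork's own z axis and vertical below 0.12 rad); the robot touches nothing.
It fails at once if the fork presses on the feed unit or its bush with more than 15 N (contact force between fork and unit above 15 N).
It fails at once if the bush snaps (moves faster than 0.2 m/s) (linear speed of bush above 0.2 m/s).
It fails at once if the fingers touch the bush or the roller (contact force between the fingers and bush above 0.5 N or contact force between the fingers and roller above 0.5 N).
It fails at once if another thing on the bench is moved by more than 20 mm (distance of any of screwdriver, spare, cleaner, grease, meter, gear from where it was at the start of the episode above 0.02 m).
It also fails if it takes over 54 s, if anything falls off the work surface, if the arm or the gripper's body presses on something with over 40 N, if the wrist force passes 120 N, or if a joint passes its speed limit or range.

ROBOT

A 6-joint arm with a two-finger parallel gripper is mounted at the origin on the work surface. World frame = base frame: x ahead of the robot, y to its left, z up, the work surface at z = 0. Lengths are in mm, angles in rad, forces in N, time in s.
With the tool pointing down it reaches from about 300 to 775 mm from the base axis. Payload 14.6 kg.
Tool frame: the origin (TCP) lies midway between the tips of the shut fingers; the grasp point (between the pads) lies 19 mm behind it (manip.hold_point_z is the distance from the TCP to the grasp point, in mm); z points along the fingers, y is the direction in which the jaws open and shut (so a half turn about z gives the same grasp; the last joint's range is limited). The gripper opens to 94 mm and grips with 3 to 60 N. Pads are 16 mm wide; open, the fingers measure 119 mm over their backs; the gripper's body (75 mm by 177 mm) begins 78 mm behind the grasp point.
Start: joints at [-1.269, 0.3, 1.521, -0, 1.321, -0.067], TCP at [198.265, -513.011, 205.446] pointing down, gripper open.
Joint ranges: [-3.03, 3.03], [-0.79, 2.21], [0.23, 2.52], [-1.04, 4.18], [0, 3.07], [-2.55, 2.55]. Speed limits (rad/s): [2.22, 2.22, 2.57, 3.14, 3.14, 3.14].

INTERFACE

Orientations are given as [roll, pitch, yaw] about the fixed x, y, z axes, in that order (R = Rz(yaw) Ry(pitch) Rx(roll)).
In Python, from cell import manip gives the robot as it stands.
- The arm moves only by the shell command python3 -m crank 'ROWS' [OPENING] [FORCE]. ROWS is JSON, a list of rows, each an object with "offset": the shift along the world's x, y, z in m, a list of three; "spin": the turn about the world's z in degrees. In form: [{"offset": [dx, dy, dz], "spin": spin}, ...]. A call has exactly 8 rows; each row is the pose to reach, as a shift and turn from the pose measured when the call began; what a row does not reach only later rows make up. A row lasts 1/12 s, in which the tool goes at most 41.7 mm and 7.16 degrees, less where a joint would pass 70% of its speed; a pose out of reach is approached as far as the arm can. A call with a gripper value outside its range is refused whole. OPENING is the opening, from 0 (shut) to 1 (fully open), set as the call begins (- or left out, the last holds). The fingers move at their own pace and stop on an object; FORCE is the grip in N (left out, the last holds). Time passes only in rows, so rows that repeat a pose let the fingers close, or fill a call up. It gives the time, the measured TCP pose, the force and the opening at its end, in the units of the state.
- manip.read_state(): the state, without advancing time (a new reading comes with each control period).
- manip.camera(name): name is "scene" or "top" or "wrist"; returns a dict with "pixels" (400x640x3 uint8, red, green, blue), "fx", "fy", "cx", "cy" (pixels), "extrinsics" (4x4, takes a point from world to camera coordinates); the wrist camera has in their place "hand_eye" (4x4, takes a point from camera to tool coordinates, whose origin is the TCP and whose axes are the flange's). Camera axes: x right, y down, z forward; pixel columns grow to the right and rows downward; lengths in mm; the calibration is good to about 2 mm. A picture is of the moment at which its call begins: read the wrist's pose just before it. There is no depth.
- manip.sign_off(): hands the job in, once; it reports no verdict.
Trained networks look in a picture, given as the dict that the camera call returned (one of the last four; its "shot" number tells which), for a name from the list of things; names that differ only in an ending like _2 or _b are one class to them, and where a whole thing is asked for, a point or a joint stands for the part that bears it (a point fixed in the world has none). Each returns a list of dicts, best first, with "conf" (0 to 1); they miss things now and then, are a little off and sometimes report something else, mostly with a low value. They report only what shows in the picture. A call takes as long as a camera call. They do not tell look-alikes from the thing itself.
- manip.search_frame(picture, name): "location" ([x, y, z] in mm, in world coordinates, good to about 4 mm: the middle of the surface that is visible of it).
- manip.masks_of(picture, name): "mask" (400x640 bool, what is visible of it).
The state is a dict: "clock": time; "joints": joint angles; "qd": joint speeds; "effort": joint torques, N m; "eef_pos": TCP position; "eef_rot": TCP orientation; "wrist_force": force on the tool from outside, world axes, zero at the start; "moment": the same for the moment, N m; "finger_gap": finger opening in mm.
Only numpy, scipy, OpenCV 4.12 (cv2) and the standard library are available. Lean on these libraries where they do the work, as an engineer would, in place of code of your own. Each camera call takes 0.05 s, during which the arm holds its last target. There are 200 camera calls.

## Working session

There is one attempt and no reset: what is moved stays moved. The work goes in short steps, Python scripts to look and compute and a shell command to move; the robot and the scene stay as the last step left them, time stands still between calls to the robot, and variables do not carry over. Pictures are saved under pics/ and viewed, about 8 in all and at most 12, crops included, and the job is handed in when it is done.

```bash
mkdir -p pics; ls; python3 - <<'E'
from cell import manip
import cv2,numpy as np
s=manip.read_state();print(s)
for n in("scene","top"):
    p=manip.camera(n);cv2.imwrite(f"pics/{n}0.png",p["pixels"][:,:,::-1])
    print(n,p["fx"],p["cx"],p["cy"],p["extrinsics"].round(3).tolist())
    for k in("unit","bush","roller","fork","rack","screwdriver","spare","cleaner","pad","slot"):
        try:print(k,[(np.round(d["location"]).tolist(),round(d["conf"],2)) for d in manip.search_frame(p,k)])
        except Exception as e:print(k,e)
E
```

```text
pics
{'clock': 0.0, 'joints': array([-1.26860073e+00,  3.00465382e-01,  1.52157093e+00,  6.19771210e-06,
        1.32070329e+00, -6.66354749e-02]), 'qd': array([ 1.87708254e-04,  1.08688720e-03, -1.22434680e-03, -6.41568952e-04,
        1.75037747e-04,  6.20060798e-05]), 'effort': array([ 1.08856453e-03, -5.31806910e+01, -3.52737987e+01,  7.08793360e-02,
        2.44129321e-02, -8.02641716e-05]), 'eef_pos': array([ 198.19210027, -512.77130246,  204.89376173]), 'eef_rot': array([-3.14044865e+00, -8.23607727e-05,  3.68829484e-01]), 'wrist_force': array([-0.14658227, -0.37777263,  0.14201753]), 'moment': array([-0.03495376,  0.07851809, -0.02808849]), 'finger_gap': 93.84418846508908}
scene 463.9584472107699 319.41644236584347 197.74737194318564 [[0.883, 0.47, -0.015, -492.226], [0.254, -0.504, -0.825, -92.791], [-0.395, 0.725, -0.564, 1398.325], [0.0, 0.0, 0.0, 1.0]]
unit [([561.0, 115.0, 33.0], 0.97), ([559.0, -207.0, 111.0], 0.5)]
bush [([511.0, 100.0, 68.0], 0.43)]
roller [([540.0, 148.0, 75.0], 0.65)]
fork [([678.0, -160.0, 107.0], 0.92), ([580.0, -153.0, 117.0], 0.71), ([576.0, -68
[... 298 characters left out ...]
293236374 [[-0.008, -1.0, -0.008, -50.954], [-0.984, 0.009, -0.179, 605.115], [0.179, 0.006, -0.984, 1034.908], [0.0, 0.0, 0.0, 1.0]]
unit [([558.0, 130.0, 25.0], 0.8)]
bush []
roller [([528.0, 156.0, 76.0], 0.83), ([556.0, -197.0, 127.0], 0.74), ([387.0, -416.0, 10.0], 0.74)]
fork [([569.0, -146.0, 129.0], 0.68), ([651.0, -50.0, 17.0], 0.68), ([400.0, -120.0, 106.0], 0.62), ([667.0, -147.0, 144.0], 0.53)]
rack [([548.0, -209.0, 79.0], 0.56), ([772.0, 74.0, 44.0], 0.18)]
screwdriver [([554.0, -197.0, 128.0], 0.55), ([561.0, 133.0, 23.0], 0.54)]
spare [([754.0, -296.0, 31.0], 0.74)]
cleaner [([757.0, -137.0, 79.0], 0.81)]
pad [([559.0, 137.0, 25.0], 0.95)]
slot [([544.0, -209.0, 84.0], 0.94)]
```

View pics/scene0.png

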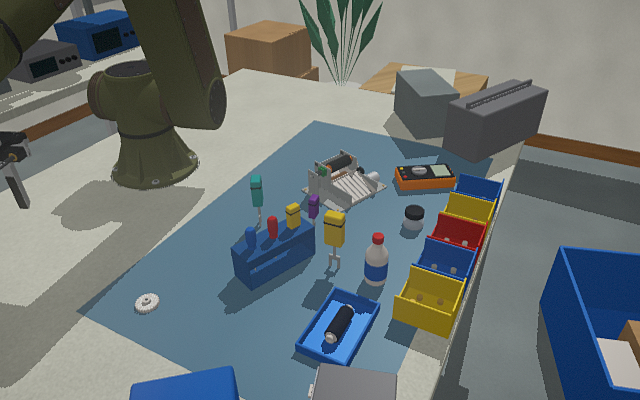

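View pics/top0.png

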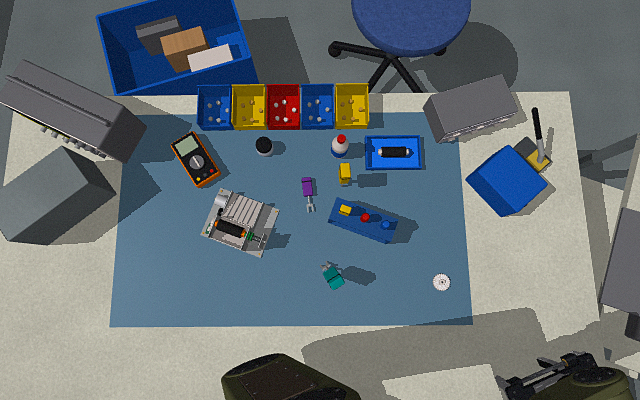

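The scene view shows the small yellow fork at the far end of the blue rack (293,215) and a larger yellow look-alike standing alone at (334,230). The top view shows the fork at (345,209), with the unit's bush at its right end (250,236). The rack and unit both have a yaw of about -21°. I'll move over the rack with the wrist camera.

```bash
cat > h.py <<'E'
from cell import manip
import cv2,numpy as np
from scipy.spatial.transform import Rotation as R
def T(s):
    M=np.eye(4);M[:3,:3]=R.from_euler("xyz",s["eef_rot"]).as_matrix();M[:3,3]=s["eef_pos"];return M
def shot(n,fn=None):
    s=manip.read_state();p=manip.camera(n)
    p["W"]=np.linalg.inv(p["extrinsics"]) if n!="wrist" else T(s)@p["hand_eye"]
    if fn: cv2.imwrite("pics/"+fn,p["pixels"][:,:,::-1])
    return p
def ray(p,u,v,z):
    d=p["W"][:3,:3]@[(u-p["cx"])/p["fx"],(v-p["cy"])/p["fy"],1];o=p["W"][:3,3]
    return o+d*(z-o[2])/d[2]
def proj(p,X):
    q=np.linalg.inv(p["W"])@np.append(X,1);return np.array([p["fx"]*q[0]/q[2]+p["cx"],p["fy"]*q[1]/q[2]+p["cy"]])
E
python3 -m crank '[{"offset":[0.02,0.02,0.02],"spin":6},{"offset":[0.045,0.045,0.035],"spin":12},{"offset":[0.07,0.07,0.05],"spin":18},{"offset":[0.095,0.095,0.06],"spin":24},{"offset":[0.12,0.12,0.07],"spin":30},{"offset":[0.145,0.145,0.08],"spin":36},{"offset":[0.17,0.17,0.09],"spin":42},{"offset":[0.195,0.195,0.1],"spin":48}]' 
python3 -m crank '[{"offset":[0.02,0.02,0.0],"spin":0},{"offset":[0.04,0.04,0],"spin":0},{"offset":[0.06,0.06,0],"spin":0},{"offset":[0.08,0.08,0],"spin":0},{"offset":[0.10,0.10,0],"spin":0},{"offset":[0.12,0.12,0],"spin":0},{"offset":[0.13,0.13,0],"spin":0},{"offset":[0.13,0.13,0],"spin":0}]' 
python3 - <<'E'
from h import *
p=shot("wrist","w1.png");print(p["fx"],p["cx"],p["cy"],p["hand_eye"].round(3).tolist(),p["W"].round(2).tolist())
for k in("fork","screwdriver","rack","unit","bush","roller"):
    print(k,[(np.round(d["location"]).tolist(),round(d["conf"],2)) for d in manip.search_frame(p,k)])
E
```

```text
clock: 1.77
eef_pos: [394.2, -316.5, 306.1]
eef_rot: [3.141, 0.0, 1.212]
wrist_force: [-0.7, -1.1, -0.2]
finger_gap: 94.1
clock: 2.43
eef_pos: [525.4, -184.8, 305.7]
eef_rot: [-3.141, -0.0, 1.214]
wrist_force: [-0.7, -0.5, 0.1]
finger_gap: 94.3
314.66871714635175 315.17724567614954 197.86294869973582 [[-0.001, -0.958, -0.285, 84.064], [1.0, -0.001, 0.0, -0.591], [-0.001, -0.285, 0.958, -177.966], [0.0, 0.0, 0.0, 1.0]] [[0.94, -0.34, -0.1, 554.22], [-0.35, -0.9, -0.27, -105.88], [0.0, 0.29, -0.96, 483.71], [0.0, 0.0, 0.0, 1.0]]
fork [([679.0, -254.0, 29.0], 0.95), ([574.0, -148.0, 129.0], 0.73), ([655.0, -48.0, 18.0], 0.73), ([361.0, -142.0, 23.0], 0.62)]
screwdriver [([556.0, -192.0, 126.0], 0.77)]
rack [([554.0, -195.0, 76.0], 0.68)]
unit []
bush [([556.0, -194.0, 75.0], 0.32)]
roller []
```

View pics/w1.png

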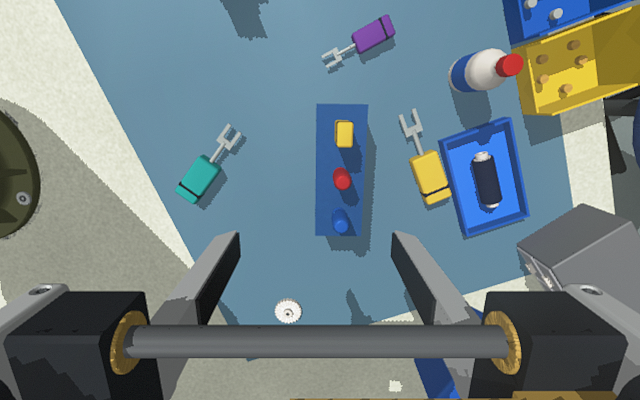

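The wrist view shows the rack plate with corners near (317,104), (368,104), (366,237) and (316,235). The fork's yellow handle is at (344,133), the screwdriver at (342,179), and the other forks lie flat on the bench. Next I'll compute the rack pose and compare it with the handle.

```bash
python3 - <<'E'
from h import *
p=shot("wrist")
for uv in((317,104),(368,104),(367,237),(316,235)): print(ray(p,*uv,80).round(1))
hsv=cv2.cvtColor(p["pixels"],cv2.COLOR_RGB2HSV)
b=cv2.inRange(hsv,(100,120,60),(125,255,255));b[:95]=0;b[245:]=0;b[:,:305]=0;b[:,385:]=0
y=cv2.inRange(hsv,(18,120,60),(32,255,255));y[:110]=0;y[165:]=0;y[:,:325]=0;y[:,365:]=0
print("V of yellow by row",[int(np.median(hsv[r][y[r]>0][:,2])) if (y[r]>0).any() else 0 for r in range(112,160)])
print("cols",[ (r,np.where(y[r])[0][[0,-1]].tolist()) for r in range(112,160,3) if y[r].any()])
m=manip.masks_of(p,"rack");print([d["conf"] for d in m]);k=m[0]["mask"].astype(np.uint8);print(cv2.minAreaRect(cv2.findNonZero(k)),cv2.minAreaRect(cv2.findNonZero(b)))
mm=manip.masks_of(p,"fork");
for d in mm:
  r=cv2.minAreaRect(cv2.findNonZero(d["mask"].astype(np.uint8)));print(d["conf"],np.round(cv2.boxPoints(r),1).tolist())
E
```

```text
[ 555.3 -109.3   80. ]
[ 614.1 -131.6   80. ]
[ 557.9 -300.1   80. ]
[ 492.6 -272.1   80. ]
V of yellow by row [0, 0, 0, 0, 0, 0, 144, 213, 237, 234, 234, 233, 233, 233, 232, 232, 232, 231, 231, 231, 230, 230, 230, 229, 229, 228, 228, 228, 228, 230, 224, 194, 0, 0, 0, 0, 0, 0, 0, 0, 0, 0, 0, 0, 0, 0, 0, 0]
cols [(118, [336, 347]), (121, [335, 353]), (124, [335, 352]), (127, [335, 352]), (130, [335, 352]), (133, [335, 352]), (136, [335, 352]), (139, [336, 352]), (142, [337, 352])]
[0.77]
((340.3882751464844, 166.96414184570312), (51.26365280151367, 133.5111846923828), 1.8476102352142334) ((342.0, 167.0), (132.0, 52.0), 90.0)
0.92 [[318.0, 47.79999923706055], [387.1000061035156, 9.399999618530273], [398.70001220703125, 30.200000762939453], [329.5, 68.5999984741211]]
0.7 [[173.1999969482422, 188.60000610351562], [222.8000030517578, 117.0], [245.5, 132.8000030517578], [196.0, 204.39999389648438]]
```

```bash
python3 - <<'E'
from h import *
p=shot("wrist");s=manip.read_state()
f=ray(p,344,131,134);print("fork top",f.round(1),"screw",ray(p,342,178,130).round(1))
g=ray(p,336,119.5,134),ray(p,352.5,119.5,134),ray(p,352.5,143,134),ray(p,336,143,134);print(np.round(g,1).tolist())
print("move to fork",(f-s["eef_pos"]).round(1),np.degrees(s["eef_rot"][2]))
t=shot("top")
for k in("roller","fork","screwdriver","pad","bush","spare"):
  for d in manip.masks_of(t,k):
    r=cv2.minAreaRect(cv2.findNonZero(d["mask"].astype(np.uint8)));print(k,round(d["conf"],2),np.round(r[0],1),np.round(r[1],1),round(r[2],1))
cv2.imwrite("pics/t1.png",cv2.resize(t["pixels"][170:270,190:350,::-1],None,fx=5,fy=5,interpolation=cv2.INTER_CUBIC))
E
```

```text
fork top [ 572.8 -145.6  134. ] screw [ 553.4 -195.5  130. ]
[[568.8, -131.1, 134.0], [585.5, -137.4, 134.0], [577.3, -161.2, 134.0], [560.3, -154.8, 134.0]]
move to fork [  48.8   41.2 -172.3] 69.39513680177342
roller 0.67 [229.2 228. ] [31.9 11.3] 21.8
fork 0.67 [307.8 194.1] [34.9  9.7] 82.9
fork 0.61 [343.9 209.7] [8.5 9.4] 26.6
fork 0.58 [353.5 180.4] [6.6 9.3] 15.9
pad 0.9 [239.8 222.1] [64.6 52.1] 21.6
bush 0.53 [254.8 236.5] [20.1  7.4] 10.6
spare 0.74 [239.7 222.2] [65.4 52.9] 21.8
spare 0.68 [393.5 151.5] [ 9. 29.] 90.0
```

View pics/t1.png

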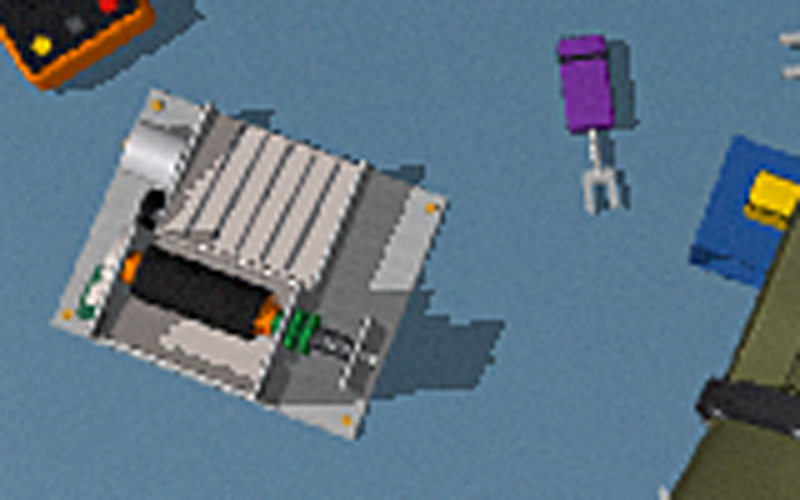

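The top crop shows the unit with the roller along image direction 21°, the green bush at crop (300,330) and clear space around it. I'll go to the fork.

```bash

python3 -m crank '[{"offset":[0.016,0.013,0.0],"spin":0},{"offset":[0.032,0.026,-0.02],"spin":0},{"offset":[0.048,0.038,-0.04],"spin":0},{"offset":[0.048,0.038,-0.065],"spin":0},{"offset":[0.048,0.038,-0.09],"spin":0},{"offset":[0.048,0.038,-0.11],"spin":0},{"offset":[0.048,0.038,-0.12],"spin":0},{"offset":[0.048,0.038,-0.12],"spin":0}]' 0.6
python3 - <<'E'
from h import *
p=shot("wrist","w2.png");s=manip.read_state()
hsv=cv2.cvtColor(p["pixels"],cv2.COLOR_RGB2HSV)
y=cv2.inRange(hsv,(18,120,60),(32,255,255))
n,l,st,c=cv2.connectedComponentsWithStats(y)
for i in range(1,n):
  if st[i,4]>200: print(st[i],c[i].round(1))
print(proj(p,[573,-147,134]),s["eef_pos"])
E
```

```text
clock: 4.0
eef_pos: [571.5, -148.3, 184.1]
eef_rot: [-3.138, 0.0, 1.212]
wrist_force: [0.3, -0.5, -0.4]
finger_gap: 56.6
[ 543   51   97  122 8425] [599.1 114.7]
[307 194  23  37 824] [318.  212.1]
[ 410  206   54   68 2136] [436.3 238.8]
[189 311  24  64 737] [198.3 342.7]
[419 311  23  64 680] [432.2 343.6]
[ 207  391  331    9 1181] [447.7 395.9]
[317.32953934 215.82982794] [ 572.08495766 -148.50562824  185.97718062]
```

View pics/w2.png

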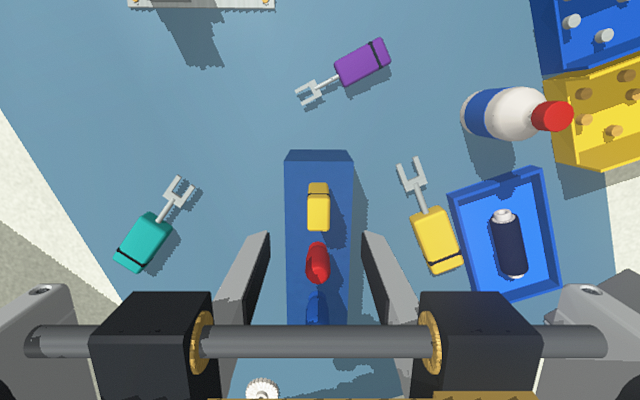

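The fork handle is at (318,207), between the jaws. Its side face shows at the upper edge. I'll check its position from the far top edge at row 231.

```bash
python3 - <<'E'
from h import *
p=shot("wrist");a=np.radians(-20.6);ux=np.array([np.cos(a),np.sin(a),0]);uy=np.array([-np.sin(a),np.cos(a),0])
e=(ray(p,307,231,134)+ray(p,329.5,231,134))/2;print("far edge",e,"centre",e+14*uy)
c=e+14*uy
for z in(134,80):
  print(z,[proj(p,np.array([c[0],c[1],z])+i*9*ux+j*14*uy).round(0).tolist() for i,j in((-1,-1),(1,-1),(1,1),(-1,1))])
hsv=cv2.cvtColor(p["pixels"],cv2.COLOR_RGB2HSV);print([(r,hsv[r,318].tolist()) for r in range(178,236,2)])
E
```

```text
far edge [ 569.72755026 -160.05710441  134.        ] centre [ 574.65333334 -146.95227091  134.        ]
134 [[307.0, 231.0], [330.0, 231.0], [330.0, 197.0], [307.0, 197.0]]
80 [[308.0, 209.0], [327.0, 209.0], [327.0, 180.0], [308.0, 180.0]]
[(178, [108, 155, 164]), (180, [108, 169, 169]), (182, [22, 112, 168]), (184, [24, 158, 186]), (186, [23, 158, 187]), (188, [23, 160, 187]), (190, [23, 160, 191]), (192, [22, 127, 122]), (194, [23, 154, 174]), (196, [23, 161, 188]), (198, [26, 168, 242]), (200, [26, 169, 242]), (202, [26, 168, 242]), (204, [26, 170, 242]), (206, [26, 170, 242]), (208, [26, 169, 241]), (210, [26, 170, 242]), (212, [26, 169, 241]), (214, [26, 170, 241]), (216, [26, 169, 240]), (218, [26, 171, 239]), (220, [26, 170, 240]), (222, [26, 173, 239]), (224, [26, 170, 238]), (226, [26, 170, 238]), (228, [24, 176, 235]), (230, [119, 43, 148]), (232, [108, 161, 165]), (234, [108, 157, 164])]
```

```bash

python3 -m crank '[{"offset":[0.0024,0.0015,-0.02],"spin":0},{"offset":[0.0024,0.0015,-0.04],"spin":0},{"offset":[0.0024,0.0015,-0.06],"spin":0},{"offset":[0.0024,0.0015,-0.075],"spin":0},{"offset":[0.0024,0.0015,-0.085],"spin":0},{"offset":[0.0024,0.0015,-0.092],"spin":0},{"offset":[0.0024,0.0015,-0.092],"spin":0},{"offset":[0.0024,0.0015,-0.092],"spin":0}]' 
python3 -m crank '[{"offset":[0,0,0],"spin":0},{"offset":[0,0,0],"spin":0},{"offset":[0,0,0],"spin":0},{"offset":[0,0,0],"spin":0},{"offset":[0,0,0],"spin":0},{"offset":[0,0,0],"spin":0},{"offset":[0,0,0],"spin":0},{"offset":[0,0,0],"spin":0}]' 0 40
```

```text
clock: 4.77
eef_pos: [575.4, -147.3, 96.1]
eef_rot: [3.139, 0.0, 1.212]
wrist_force: [0.1, 0.1, 0.4]
finger_gap: 56.2
clock: 5.43
eef_pos: [575.4, -147.3, 96.2]
eef_rot: [3.139, 0.0, 1.212]
wrist_force: [0.6, -0.6, 1.3]
finger_gap: 17.7
```

```bash

python3 -m crank '[{"offset":[0,0,0.02],"spin":0},{"offset":[0,0,0.05],"spin":0},{"offset":[0,0,0.085],"spin":0},{"offset":[0,0.01,0.11],"spin":0},{"offset":[-0.01,0.035,0.115],"spin":7},{"offset":[-0.02,0.065,0.12],"spin":14},{"offset":[-0.025,0.09,0.12],"spin":21},{"offset":[-0.03,0.12,0.12],"spin":28}]' 
python3 - <<'E'
from h import *
t=shot("top");s=manip.read_state()
print(s["eef_pos"],s["finger_gap"])
for k in("bush","roller"):
  for d in manip.search_frame(t,k):print(k,np.round(d["location"],1),d["conf"])
print("bush approx",ray(t,250,236,75))
px=t["pixels"][190:262,195:275];hsv=cv2.cvtColor(px,cv2.COLOR_RGB2HSV)
for nm,lo,hi in(("green",(50,90,40),(85,255,255)),("orange",(5,150,120),(17,255,255))):
  n,l,st,c=cv2.connectedComponentsWithStats(cv2.inRange(hsv,lo,hi))
  for i in range(1,n):
    if st[i,4]>6: q=c[i]+[195,190];print(nm,st[i,4],q.round(1),ray(t,*q,74).round(1))
E
```

```text
clock: 6.1
eef_pos: [544.9, -26.6, 216.5]
eef_rot: [3.138, 0.0, 1.706]
wrist_force: [0.9, -0.4, -1.4]
finger_gap: 17.8
[544.25111106 -22.11150343 216.48150715] 18.032856700434518
roller [532.1 155.8  77.3] 0.82
bush approx [508.89033713 103.21413739  75.        ]
green 19 [207.2 229.3] [527.9 218.6  74. ]
orange 14 [215.5 223.4] [543.8 196.9  74. ]
orange 16 [242.6 233.4] [516.  123.4  74. ]
```

```bash

python3 -m crank '[{"offset":[-0.006,0.015,0],"spin":7},{"offset":[-0.012,0.03,0],"spin":14},{"offset":[-0.018,0.05,0],"spin":21},{"offset":[-0.024,0.07,0],"spin":28},{"offset":[-0.03,0.085,0],"spin":35},{"offset":[-0.036,0.1,0],"spin":42},{"offset":[-0.041,0.11,0],"spin":49},{"offset":[-0.041,0.11,0],"spin":56}]' 
python3 -m crank '[{"offset":[0,0,0],"spin":5},{"offset":[0,0,-0.01],"spin":5},{"offset":[0,0,-0.02],"spin":5},{"offset":[0,0,-0.03],"spin":5},{"offset":[0,0,-0.03],"spin":5},{"offset":[0,0,-0.03],"spin":5},{"offset":[0,0,-0.03],"spin":5},{"offset":[0,0,-0.03],"spin":5}]' 
python3 - <<'E'
from h import *
p=shot("wrist");s=manip.read_state();print(s["eef_pos"],np.degrees(s["eef_rot"]))
cv2.imwrite("pics/w3.png",p["pixels"][:,:,::-1])
M=T(s)
print("fork tip proj",proj(p,s["eef_pos"]+[0,0,-64]))
for k in("bush","roller","fork"):
  for d in manip.search_frame(p,k):print(k,np.round(d["location"],1),d["conf"])
E
```

```text
clock: 6.92
eef_pos: [503.8, 84.8, 216.3]
eef_rot: [3.139, -0.0, 2.685]
wrist_force: [0.6, -0.8, -1.4]
finger_gap: 17.6
clock: 7.58
eef_pos: [504.1, 84.8, 186.7]
eef_rot: [3.139, 0.0, 2.772]
wrist_force: [-0.4, -0.4, -0.2]
finger_gap: 17.6
[504.05531602  84.8107522  186.70641465] [1.79823381e+02 2.43473312e-02 1.58821664e+02]
fork tip proj [314.38924921 211.72852139]
bush [505.9 104.9  70.2] 0.85
roller [530.1 161.6  75.7] 0.96
fork [ 354.5 -139.5   19.9] 0.82
fork [498.   85.6 224.4] 0.76
fork [599.2 -51.3   7.5] 0.67
fork [ 677.6 -252.3   27.1] 0.61
```

View pics/w3.png

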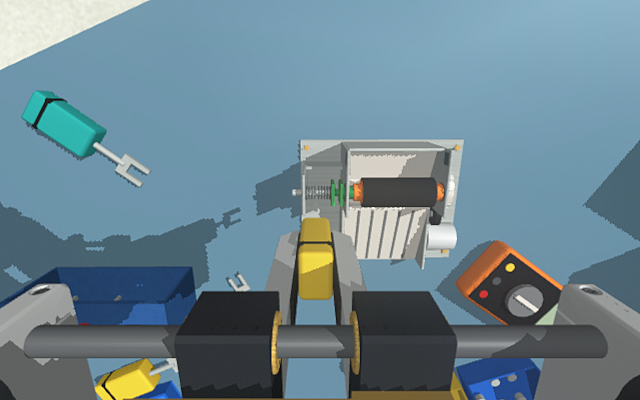

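The wrist view shows the green bush flanges at about (338,191), the spring to their left, the roller at (402,192), and the fork handle centred at about col 315. I'll measure the bush columns and the handle bias precisely.

```bash
python3 - <<'E'
from h import *
p=shot("wrist");s=manip.read_state();X=s["eef_pos"]
hsv=cv2.cvtColor(p["pixels"],cv2.COLOR_RGB2HSV)
g=cv2.inRange(hsv,(45,80,30),(90,255,255))[170:215,322:362]
for r in range(0,45,2): print(170+r,"".join("#" if v else "." for v in g[r]))
y=cv2.inRange(hsv,(18,120,60),(32,255,255))
for r in (222,232,255,270,285,292): 
  w=np.where(y[r,290:345])[0]+290; print(r,w[0],w[-1])
for z in(64.8,10.8): pass
top=X+[0,0,10.8+27];bot=X+[0,0,10.8-27];a=np.radians(-21.2)
ux=np.array([np.cos(a),np.sin(a),0]);uy=np.array([-np.sin(a),np.cos(a),0])
for P in(top,bot):print([proj(p,P+i*14*ux+j*9*uy).round(1).tolist() for i,j in((-1,-1),(-1,1),(1,1),(1,-1))])
b=np.array([506.5,105,66])
for dy in(-5.5,-2.5,2.5,5.5):print(dy,[proj(p,b+dy*uy+i*11*ux+[0,0,11]).round(1).tolist() for i in(-1,1)])
E
```

```text
170 ........................................
172 ........................................
174 ........................................
176 ........................................
178 ........................................
180 .........##......##.....................
182 .........###.....###....................
184 .........####....####...................
186 .........####....#####......#...........
188 .........####....######.....####........
190 .........##############.....####........
192 .........##############.....####........
194 .........##############.....####........
196 .........####....######.....####........
198 .........####....#####......###.........
200 .........####....####...................
202 .........####....####...................
204 .........####.....###...................
206 ..................##....................
208 ........................................
210 ........................................
212 ........................................
214 ........................................
222 302 328
232 301 330
255 298 333
270 298 332
285 298 332
292 299 331
[[295.9, 252.8], [332.6, 252.7], [331.8, 302.0], [296.9, 302.1]]
[[300.5, 215.4], [328.0, 215.4], [327.6, 254.2], [301.1, 254.2]]
-5.5 [[329.5, 179.8], [329.2, 202.2]]
-2.5 [[332.7, 179.8], [332.4, 202.2]]
2.5 [[338.0, 179.8], [337.6, 202.2]]
5.5 [[341.2, 179.8], [340.7, 202.2]]
```

```bash

python3 -m crank '[{"offset":[0.001,0.004,0],"spin":0},{"offset":[0.002,0.009,0],"spin":0},{"offset":[0.004,0.014,-0.007],"spin":0},{"offset":[0.0059,0.018,-0.014],"spin":0},{"offset":[0.0059,0.0206,-0.021],"spin":0},{"offset":[0.0059,0.0206,-0.028],"spin":0},{"offset":[0.0059,0.0206,-0.035],"spin":0},{"offset":[0.0059,0.0206,-0.035],"spin":0}]' 
python3 - <<'E'
from h import *
p=shot("wrist");s=manip.read_state();X=s["eef_pos"];print(X,np.degrees(s["eef_rot"][2]))
img=p["pixels"];hsv=cv2.cvtColor(img,cv2.COLOR_RGB2HSV)
g=cv2.inRange(hsv,(45,80,30),(90,255,255))[180:235,295:350]
for r in range(0,55,2): print(180+r,"".join("#" if v else "." for v in g[r]))
y=cv2.inRange(hsv,(18,120,60),(32,255,255))
for r in (222,232,255,270,285,292): 
  w=np.where(y[r,290:345])[0]+290
  if len(w):print(r,w[0],w[-1])
c=np.where(y[200:320,315])[0]+200;print("col",c[0],c[-1])
a=np.radians(-21.0);ux=np.array([np.cos(a),np.sin(a),0]);uy=np.array([-np.sin(a),np.cos(a),0])
for h in(37.8,-16.2):print([proj(p,X+[0,0,h]+i*14*ux+j*9*uy).round(1).tolist() for i,j in((-1,-1),(-1,1),(1,1),(1,-1))])
b=np.array([509.9,105.4,66])
for dy in(-5.5,-2.5,2.5,5.5):print(dy,[[proj(p,b+dy*uy+i*11*ux+[0,0,h]).round(1).tolist() for i in(-1,1)] for h in(11,-11)])
print("tines",[proj(p,X+[0,0,-64.2]+i*ux+j*uy).round(1).tolist() for i in(-9,9) for j in(-1.5,1.5)])
cv2.imwrite("pics/w4.png",cv2.resize(img[160:310,255:375,::-1],None,fx=5,fy=4,interpolation=cv2.INTER_NEAREST))
E
```

```text
clock: 8.5
eef_pos: [509.1, 105.3, 149.7]
eef_rot: [3.14, -0.002, 2.772]
wrist_force: [0.3, 0.2, -1.5]
finger_gap: 18.0
[509.41834772 105.23929542 150.6126322 ] 158.83575951465227
180 .......................................................
182 .......................................................
184 .......................................................
186 .......................................................
188 .......................................................
190 .......................................................
192 ...............##.......##.............................
194 ...............###......##.............................
196 ...............###......##.............................
198 ..............####......###............................
200 ..............####......######.....####................
202 ..............####......######.....####................
204 ..............####.....#######.....####................
206 ..............####.....#######.....####................
208 ..............#####....#######.....####................
210 ..............##
[... 638 characters left out ...]
.
232 .......................................................
234 .......................................................
222 302 328
232 301 329
255 298 333
270 298 332
285 298 332
292 299 331
col 218 298
[[295.8, 254.2], [332.7, 254.0], [332.1, 303.6], [297.0, 303.8]]
[[300.6, 216.5], [328.2, 216.4], [327.9, 255.3], [301.3, 255.4]]
-5.5 [[[308.3, 196.8], [308.6, 221.7]], [[308.8, 189.9], [309.0, 213.1]]]
-2.5 [[[311.9, 196.8], [312.1, 221.6]], [[312.1, 189.9], [312.3, 213.1]]]
2.5 [[[317.9, 196.8], [318.0, 221.6]], [[317.7, 189.9], [317.7, 213.1]]]
5.5 [[[321.5, 196.8], [321.5, 221.6]], [[321.0, 189.9], [321.0, 213.1]]]
tines [[312.7, 202.0], [316.4, 202.0], [312.8, 223.0], [316.5, 223.0]]
```

View pics/w4.png

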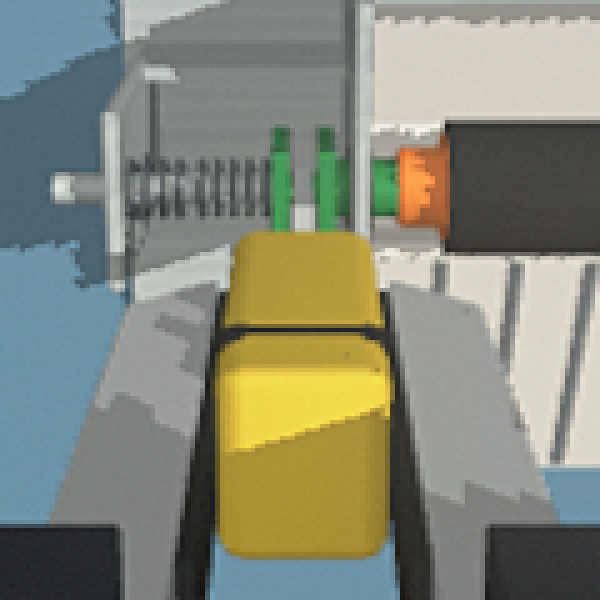

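The crop shows the tines coming down between the flanges (crop 292–317), roughly centred, with the handle centred at crop x≈303. I'll print the pixel profile to find the tine edges.

```bash
python3 - <<'E'
from h import *
p=shot("wrist");im=p["pixels"].astype(int)
for r in range(192,219,1): print(r," ".join("%3d/%3d"%(im[r,c].mean(),im[r,c,1]-im[r,c,0]) for c in range(310,323)))
E
```

```text
192  66/ 53  64/ 45  93/ 27 134/  1 129/  3 129/  5 131/  4 123/  7  83/ 28  65/ 43  65/ 45  95/ 23 133/  0
193  75/ 56  74/ 56 100/ 35 132/ -1 128/  4 129/  5 130/  4 121/  6  86/ 29  67/ 41  67/ 42  95/ 21 130/  3
194  76/ 56  79/ 60 103/ 38 136/ -2 130/  2 129/  3 132/  2 126/  5  85/ 28  68/ 39  67/ 40  97/ 20 137/  1
195  76/ 55  79/ 58 103/ 37 139/ -1 133/  2 133/  4 136/  1 127/  6  89/ 30  72/ 48  67/ 40  89/ 21 123/ -1
196  74/ 53  75/ 58 103/ 35 138/ -2 134/  3 133/  2 136/  3 128/  4  88/ 28  77/ 53  72/ 48  92/ 33 124/ 10
197  88/ 70  87/ 70 105/ 38 137/ -3 134/  3 131/  4 135/  2 125/  4  87/ 31  89/ 69  91/ 71 104/ 51 129/ 11
198 102/ 87  97/ 86 109/ 46 138/ -4 134/  2 134/  3 135/  2 124/ -1  89/ 37 103/ 88 103/ 84 104/ 69 104/ 21
199 103/ 90 102/ 88 110/ 48 137/ -5 133/  2 131/  3 134/  1 122/ -2  89/ 39 107/ 95 104/ 87 100/ 78  81/ 40
200 103/ 88 100/ 89 110/ 46 134/ -5 132/  3 130/  4 133/  3 122/ -2  90/ 37 107/ 92 107/ 85 100/ 75  78/ 50
201 105/ 89 100/ 87 111/ 46 136/ -7 132/  1 132/  4 135/  2 121/ -3  89/ 39 108/ 92 107/ 84 101/ 77  82/ 50
202 106/ 88  99/ 85 
[... 1115 characters left out ...]
/  4 176/ -1  83/ 38 106/ 93 105/ 87  98/ 75  68/ 37
213 102/ 90 106/ 96 122/ 75 155/ -7 203/  4 198/  5 203/  4 178/ -1  81/ 38 106/ 94 106/ 86 102/ 73  96/ 21
214 100/ 90 106/ 97 121/ 74 154/ -9 201/  2 194/  6 201/  4 177/ -2  81/ 38 106/ 93 104/ 86 113/ 67 124/ 12
215 101/ 90 105/ 98 121/ 77 154/ -7 203/  5 196/  5 201/  5 176/ -1  80/ 39 103/ 93 103/ 89 114/ 68 123/ 12
216 100/ 96 105/105 121/ 83 155/ -4 206/  6 200/  7 205/  6 182/  1  90/ 36 101/100 101/ 96 111/ 72 120/ 16
217 107/ 57 109/ 61 118/ 42 146/-11 180/ -4 177/ -4 180/ -4 164/ -8 114/  8 110/ 60 110/ 56 115/ 45 122/  8
218 124/-13 123/-12 124/-16 131/-26 140/-22 139/-21 140/-21 137/-24 128/-21 127/-10 126/-11 129/-14 128/-19
```

The tine centre is at col 315.05 and the groove centre at 315.0, so y is aligned. The tine tip is at row 202 as predicted, and the bush is about 0.6 mm further in +x. I'll descend the first stage, staying above the stem.

```bash

python3 -m crank '[{"offset":[0.0006,-0.0002,-0.002],"spin":0},{"offset":[0.0006,-0.0002,-0.005],"spin":0},{"offset":[0.0006,-0.0002,-0.007],"spin":0},{"offset":[0.0006,-0.0002,-0.009],"spin":0},{"offset":[0.0006,-0.0002,-0.011],"spin":0},{"offset":[0.0006,-0.0002,-0.013],"spin":0},{"offset":[0.0006,-0.0002,-0.014],"spin":0},{"offset":[0.0006,-0.0002,-0.014],"spin":0}]' 
python3 - <<'E'
from h import *
s=manip.read_state();print(s["eef_pos"],s["wrist_force"])
p=shot("wrist");im=p["pixels"].astype(int);print(manip.read_state()["eef_pos"])
for r in range(196,219,2): print(r," ".join("%3d/%3d"%(im[r,c].mean(),im[r,c,1]-im[r,c,0]) for c in range(308,323)))
E
```

```text
clock: 9.27
eef_pos: [510.2, 105.1, 137.0]
eef_rot: [3.139, -0.001, 2.772]
wrist_force: [-0.2, -0.2, -1.6]
finger_gap: 18.0
[510.21463431 105.08811484 137.04034545] [-0.16273396 -0.23033326 -1.64434078]
[510.28038733 105.08642846 137.20479019]
196 120/  8  79/ 47  78/ 53  73/ 46  96/ 16 133/  1 128/  4 128/  5 132/  3 122/  6  84/ 27  67/ 41  68/ 42  87/ 25 122/  1
198 123/ 10  73/ 57  78/ 55  84/ 54 113/ 31 137/  0 133/  2 132/  2 136/  2 127/  5  88/ 28  66/ 38  70/ 39  87/ 26 124/  7
200 105/  7  65/ 43  68/ 44  81/ 52 108/ 28 136/ -1 133/  3 131/  5 133/  2 126/  5  82/ 25  76/ 52  77/ 47  83/ 39 114/ 18
202  91/ 32 106/ 93 103/ 87 101/ 83 113/ 37 137/ -3 136/  3 136/  3 138/  1 122/ -2  90/ 39 109/ 94 109/ 90 109/ 78 108/ 38
204  79/ 38 108/ 94 106/ 87 102/ 84 113/ 36 135/ -3 137/  3 136/  3 137/  2 123/ -2  88/ 37 105/ 90 105/ 85 102/ 78  84/ 55
206  74/ 23  91/ 70  84/ 60  75/ 42  76/ 36 107/ 16 140/  1 136/  3 134/  5 110/  9  74/ 49 107/ 89 105/ 83 102/ 77  88/ 59
208  74/ 16  77/ 55  77/ 48  73/ 43  66/ 43 101/ 28 141/ -3 137/  1 139/ -1 121/  0  74/ 58 106/ 87 105/ 83 103/ 79  89/ 60
210  75/ 13  73/ 50  82/ 57  95/ 72  80/ 60  99/ 29 137/ -1 132/  3 134/  1 119/  3  75/ 58 106/ 88 105/ 83 102/ 77  89/ 59
212 105/ 27 106/ 93 105/ 86  99/ 80  75/ 64 132/ 25 204/  0 196/  4 199/  4 173/ -1  63/ 55 105/ 88 105/ 82 103/ 81  90/ 63
214  95/ 29 105/ 89 104/ 87 100/ 77  84/ 38 137/  4 206/  4 195/  4 200/  4 177/ -1  72/ 38 103/ 90 105/ 84 101/ 79  83/ 53
216  84/ 35 100/ 97 101/ 93  99/ 87 110/ 40 158/  0 205/  7 200/  8 204/  6 178/  2  80/ 41 100/ 99 104/ 92  99/ 84  75/ 54
218 125/-21 124/-13 125/-13 124/-13 122/-16 131/-24 140/-21 139/-22 140/-22 134/-24 123/-19 127/-11 128/-14 126/-14 124/-19
```

```bash
python3 - <<'E'
from h import *
p=shot("wrist");s=manip.read_state();X=s["eef_pos"];a=np.radians(-21.);ux=np.array([np.cos(a),np.sin(a),0])
for x,z in((-3.5,62.5),(-3.5,66),(-3.5,69.5),(3.5,69.5),(3.5,66),(-11,77),(-11,55),(-9,72.8)): print(x,z,proj(p,[*(X+x*ux)[:2],z]).round(1))
im=p["pixels"].astype(int)
for r in range(192,218): print(r," ".join("%3d/%3d"%(im[r,c].mean(),im[r,c,1]-im[r,c,0]) for c in (310,313,314,315,316,317,320)))
E
```

```text
-3.5 62.5 [314.4 203.8]
-3.5 66 [314.4 205.1]
-3.5 69.5 [314.4 206.4]
3.5 69.5 [314.4 214.4]
3.5 66 [314.4 213. ]
-11 77 [314.3 200.3]
-11 55 [314.4 192.8]
-9 72.8 [314.4 201.2]
192 134/  4 132/  4 132/  5 132/  2 133/  4 131/  3 135/  3
193 123/ 12 135/  4 133/  4 132/  4 134/  4 135/  3 127/ 10
194  85/ 30 134/  2 131/  4 131/  4 133/  2 127/  7  86/ 29
195  68/ 51 132/  2 128/  1 129/  3 129/  2 121/  5  65/ 43
196  76/ 54 134/  1 128/  3 129/  4 131/  3 123/  5  66/ 42
197  79/ 54 136/ -1 133/  3 130/  3 134/  2 126/  5  68/ 41
198  78/ 53 137/  0 134/  3 133/  4 136/  4 127/  4  69/ 38
199  76/ 54 137/ -2 132/  3 133/  3 136/  1 127/  6  75/ 48
200  75/ 49 137/ -2 132/  3 132/  2 134/  3 126/  3  76/ 49
201 103/ 85 137/ -3 134/  2 133/  2 134/  2 121/  1 102/ 86
202 108/ 93 136/ -3 136/  3 135/  3 138/  2 123/ -1 109/ 90
203 103/ 87 133/ -4 136/  3 134/  4 138/  2 124/ -1 107/ 84
204 105/ 89 135/ -5 137/  2 135/  2 138/  2 125/ -1 105/ 83
205  86/ 63 130/  2 137/  2 136/  3 139/  1 124/ -3 105/ 84
206  76/ 44 109/ 19 138/  0 137/  3 134/  4 110/  8 106/ 83
207  78/ 48 100/ 29 141/ -1 137/  3 136/  1 115/  6 104/ 84
208  76/ 47 103/ 29 141/ -2 135/  2 138/ -1 123/  0 105/ 83
209  75/ 45 102/ 32 140/ -2 135/  2 138/ -1 123/  2 105/ 82
210  98/ 77  98/ 28 137/ -2 131/  3 137/  3 120/  3 106/ 83
211 106/ 88 124/ 40 176/  0 169/  5 172/  2 150/  0 104/ 84
212 103/ 86 130/ 25 206/  0 195/  5 200/  3 172/ -1 106/ 83
213 105/ 87 123/  9 206/  1 198/  5 203/  3 175/ -1 105/ 85
214 103/ 86 145/ -1 204/  3 198/  5 201/  4 176/ -3 107/ 85
215 103/ 88 156/ -1 203/  4 196/  5 201/  4 179/ -1 106/ 86
216 102/ 94 159/  0 206/  7 200/  7 204/  5 178/  2 102/ 91
217 107/ 56 147/ -9 180/ -3 177/ -3 180/ -5 162/ -6 112/ 55
```

```bash

python3 -m crank '[{"offset":[0,0,-0.001],"spin":0},{"offset":[0,0,-0.002],"spin":0},{"offset":[0,0,-0.003],"spin":0},{"offset":[0,0,-0.004],"spin":0},{"offset":[0,0,-0.005],"spin":0},{"offset":[0,0,-0.005],"spin":0},{"offset":[0,0,-0.005],"spin":0},{"offset":[0,0,-0.005],"spin":0}]' 
```

```text
clock: 10.03
eef_pos: [510.3, 105.1, 132.3]
eef_rot: [3.139, -0.0, 2.772]
wrist_force: [-0.7, 0.2, -1.0]
finger_gap: 18.1
```

```bash

python3 -m crank '[{"offset":[0,0,-0.001],"spin":0},{"offset":[0,0,-0.002],"spin":0},{"offset":[0,0,-0.003],"spin":0},{"offset":[0,0,-0.004],"spin":0},{"offset":[0,0,-0.004],"spin":0},{"offset":[0,0,-0.004],"spin":0},{"offset":[0,0,-0.004],"spin":0},{"offset":[0,0,-0.004],"spin":0}]' 
```

```text
clock: 10.7
eef_pos: [510.4, 105.1, 128.4]
eef_rot: [3.139, -0.0, 2.772]
wrist_force: [-0.8, -0.3, -1.0]
finger_gap: 17.7
```

```bash

python3 -m crank '[{"offset":[0,0,-0.001],"spin":0},{"offset":[0,0,-0.002],"spin":0},{"offset":[0,0,-0.003],"spin":0},{"offset":[0,0,-0.004],"spin":0},{"offset":[0,0,-0.005],"spin":0},{"offset":[0,0,-0.006],"spin":0},{"offset":[0,0,-0.0065],"spin":0},{"offset":[0,0,-0.0065],"spin":0}]' 
```

```text
clock: 11.37
eef_pos: [510.3, 105.1, 121.8]
eef_rot: [3.139, -0.0, 2.772]
wrist_force: [-0.3, -0.7, -1.0]
finger_gap: 17.5
```

```bash

python3 -m crank '[{"offset":[-0.0003,-0.0008,0],"spin":0},{"offset":[-0.0006,-0.0016,0],"spin":0},{"offset":[-0.0009,-0.0024,0],"spin":0},{"offset":[-0.0012,-0.0032,0],"spin":0},{"offset":[-0.0015,-0.004,0],"spin":0},{"offset":[-0.0018,-0.0047,0],"spin":0},{"offset":[-0.0021,-0.0056,0],"spin":0},{"offset":[-0.0021,-0.0056,0],"spin":0}]' - 60
python3 - <<'E'
from h import *
p=shot("wrist","w5.png");s=manip.read_state();print(s["eef_pos"],s["wrist_force"])
im=p["pixels"];g=cv2.inRange(cv2.cvtColor(im,cv2.COLOR_RGB2HSV),(45,80,30),(90,255,255))[190:225,295:350]
for r in range(0,35,2): print(190+r,"".join("#" if v else "." for v in g[r]))
E
```

```text
clock: 12.03
eef_pos: [508.3, 99.6, 121.8]
eef_rot: [3.138, -0.0, 2.772]
wrist_force: [1.9, 5.4, -3.8]
finger_gap: 17.4
[508.26185586  99.6611085  121.78083292] [ 1.86286402  5.25557606 -3.73139975]
190 .......................................................
192 .......................................................
194 .......................................................
196 .......................................................
198 .......................................................
200 ...............####......###...........................
202 ...............####......###...........................
204 ...............####......####..........................
206 ...............###.......####..........................
208 ...............####......#####......#..................
210 ...............####......#############.................
212 ...............###.....###############.................
214 ...............###.....###############.................
216 ...............###.....###############.................
218 .................................#####.................
220 ..................................####.................
222 ...................................###.................
224 .......................................................
```

```bash

python3 -m crank '[{"offset":[-0.0002,-0.0005,0],"spin":0},{"offset":[-0.0004,-0.0009,0],"spin":0},{"offset":[-0.0005,-0.0014,0],"spin":0},{"offset":[-0.0007,-0.0019,0],"spin":0},{"offset":[-0.0009,-0.0023,0],"spin":0},{"offset":[-0.0011,-0.0028,0],"spin":0},{"offset":[-0.0011,-0.0028,0],"spin":0},{"offset":[-0.0011,-0.0028,0],"spin":0}]'
cat > look.py <<'E'
from h import *
import sys
s=manip.read_state();f=s["wrist_force"];print(s["eef_pos"].round(2),f.round(1),"along uy",round(f@[.358,.934,0],2))
p=shot("wrist",sys.argv[1])
hsv=cv2.cvtColor(p["pixels"],cv2.COLOR_RGB2HSV)
o=cv2.inRange(hsv,(5,150,100),(17,255,255));o[:150]=0;o[260:]=0;o[:,:320]=0;o[:,470:]=0
n,l,st,c=cv2.connectedComponentsWithStats(o)
for i in range(1,n):
  if st[i,4]>20: print("orange",st[i],c[i].round(1))
for d in manip.search_frame(p,"roller"):print(np.round(d["location"],1),d["conf"])
E
python3 look.py w6.png
```

```text
clock: 12.75
eef_pos: [507.3, 97.2, 121.8]
eef_rot: [3.137, -0.0, 2.772]
wrist_force: [1.7, 6.2, -3.9]
finger_gap: 17.8
[507.31  97.24 121.8 ] [ 1.7  6.2 -3.9] along uy 6.41
orange [342 201  18  29 360] [351.2 214.9]
orange [438 206   4  17  42] [439.7 214.2]
[532.2 152.2  64. ] 0.98
```

```bash

python3 -m crank '[{"offset":[-0.0001,-0.0003,0],"spin":0},{"offset":[-0.0002,-0.0006,0],"spin":0},{"offset":[-0.0003,-0.0009,0],"spin":0},{"offset":[-0.0004,-0.0012,0],"spin":0},{"offset":[-0.0005,-0.0014,0],"spin":0},{"offset":[-0.0005,-0.0014,0],"spin":0},{"offset":[-0.0005,-0.0014,0],"spin":0},{"offset":[-0.0005,-0.0014,0],"spin":0}]'
python3 look.py w7.png
```

```text
clock: 13.52
eef_pos: [506.9, 96.3, 121.8]
eef_rot: [3.136, -0.0, 2.772]
wrist_force: [2.6, 7.1, -3.2]
finger_gap: 17.5
[506.94  96.31 121.79] [ 2.6  7.1 -3.2] along uy 7.56
orange [343 201  18  29 356] [352.1 214.9]
orange [439 206   4  17  41] [440.7 214. ]
[530.3 151.6  59.2] 0.55
[505.   99.2 160. ] 0.2
```

View pics/w7.png

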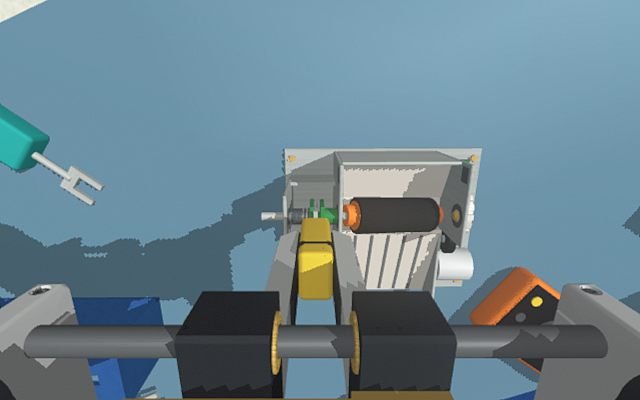

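The roller's right hub (440,214) has come away from the cone at (456,215), while its left hub still sits on the bush pin (352,215). I'll draw a little more.

```bash

python3 -m crank '[{"offset":[-0.0001,-0.0003,0],"spin":0},{"offset":[-0.0002,-0.0005,0],"spin":0},{"offset":[-0.0003,-0.0008,0],"spin":0},{"offset":[-0.0004,-0.001,0],"spin":0},{"offset":[-0.0004,-0.001,0],"spin":0},{"offset":[-0.0004,-0.001,0],"spin":0},{"offset":[-0.0004,-0.001,0],"spin":0},{"offset":[-0.0004,-0.001,0],"spin":0}]'
python3 look.py w8.png
```

```text
clock: 14.28
eef_pos: [506.7, 95.8, 121.8]
eef_rot: [3.135, 0.0, 2.772]
wrist_force: [3.0, 7.6, -3.9]
finger_gap: 17.5
[506.73  95.77 121.8 ] [ 3.   7.6 -3.9] along uy 8.14
orange [344 201  17  29 358] [352.7 214.9]
orange [439 206   5  17  44] [441.3 213.8]
[529.4 151.5  60.7] 0.81
[522.6 161.2  36.5] 0.68
```

```bash

python3 -m crank '[{"offset":[-0.0001,-0.0003,0],"spin":0},{"offset":[-0.0002,-0.0005,0],"spin":0},{"offset":[-0.0003,-0.0007,0],"spin":0},{"offset":[-0.0003,-0.0007,0],"spin":0},{"offset":[-0.0003,-0.0007,0],"spin":0},{"offset":[-0.0003,-0.0007,0],"spin":0},{"offset":[-0.0003,-0.0007,0],"spin":0},{"offset":[-0.0003,-0.0007,0],"spin":0}]'
python3 look.py w9.png
```

```text
clock: 15.05
eef_pos: [506.6, 95.5, 121.8]
eef_rot: [3.134, 0.0, 2.772]
wrist_force: [3.8, 7.8, -4.2]
finger_gap: 17.5
[506.62  95.54 121.8 ] [ 3.8  7.8 -4.2] along uy 8.6
orange [344 201  17  29 362] [352.8 214.8]
orange [439 206   5  17  42] [441.4 213.6]
[530.9 151.1  62.9] 0.78
```

```bash
python3 - <<'E'
import cv2,numpy as np
for n in("w5","w6","w7","w8","w9"):
    im=cv2.imread(f"pics/{n}.png").astype(int)
    d=im[:,:,1]-im[:,:,2]
    print(n," ".join("%3d"%v for v in d[202:206,304:330].mean(0)))
im=cv2.imread("pics/w9.png");cv2.imwrite("pics/w9c.png",cv2.resize(im[180:250,260:480],None,fx=3.6,fy=6,interpolation=cv2.INTER_NEAREST))
E
```

```text
w5   5   5   5   5   2   7  45  53  55  36   4   1   3   3   2   5  37  49  48  37  13   1   4   4   3   2
w6   5   4   5   4   2   7  44  55  56  38   6   0   2   3   2   5  38  53  53  42  14   1   3   4   4   4
w7   4   5   5   5   2   7  44  54  56  37   5   1   2   2   2   5  38  54  52  42  16   0   3   4   4   3
w8   4   4   5   5   2   6  44  54  56  38   5   2   2   3   2   4  39  54  52  43  16   0   3   3   3   3
w9   5   5   5   4   2   7  44  54  55  37   6   1   3   3   1   5  39  55  53  42  16   0   3   4   4   4
```

View pics/w9c.png

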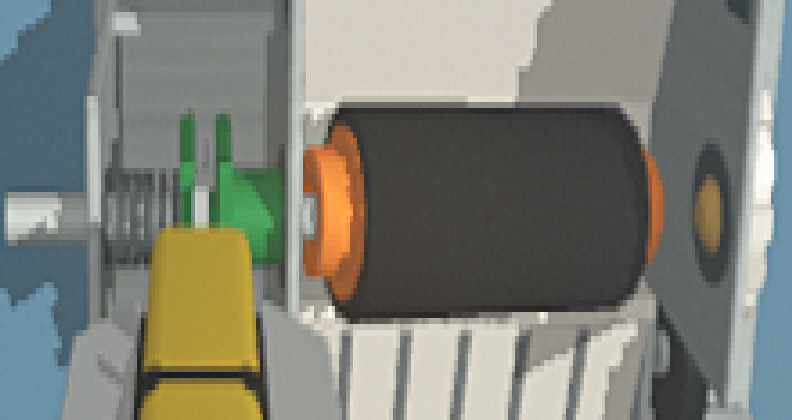

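The crop shows the right end of the roller is off the cone and dropped. The steel pin's last bit is still under the left hub (crop 308,215). The bush has travelled about 9 mm, so a bit more is allowed.

```bash

python3 -m crank '[{"offset":[-0.0001,-0.0003,0],"spin":0},{"offset":[-0.0002,-0.0006,0],"spin":0},{"offset":[-0.0003,-0.0008,0],"spin":0},{"offset":[-0.0004,-0.001,0],"spin":0},{"offset":[-0.0004,-0.001,0],"spin":0},{"offset":[-0.0004,-0.001,0],"spin":0},{"offset":[-0.0004,-0.001,0],"spin":0},{"offset":[-0.0004,-0.001,0],"spin":0}]'
python3 look.py w10.png
```

```text
clock: 15.82
eef_pos: [506.4, 95.0, 121.8]
eef_rot: [3.133, 0.001, 2.772]
wrist_force: [2.5, 6.6, -4.1]
finger_gap: 17.6
[506.43  95.02 121.8 ] [ 2.5  6.6 -4.1] along uy 7.02
orange [345 201  16  29 349] [353.2 215.1]
orange [439 205   5  17  39] [441.7 213.4]
[530.8 150.4  62.6] 0.77
```

```bash

python3 -m crank '[{"offset":[-0.0001,-0.0002,0],"spin":0},{"offset":[-0.0002,-0.0005,0],"spin":0},{"offset":[-0.0003,-0.0008,0],"spin":0},{"offset":[-0.0003,-0.0008,0],"spin":0},{"offset":[-0.0003,-0.0008,0],"spin":0},{"offset":[-0.0003,-0.0008,0],"spin":0},{"offset":[-0.0003,-0.0008,0],"spin":0},{"offset":[-0.0003,-0.0008,0],"spin":0}]'
python3 look.py w11.png
```

```text
clock: 16.58
eef_pos: [506.3, 94.7, 121.8]
eef_rot: [3.132, 0.001, 2.772]
wrist_force: [3.0, 6.9, -3.8]
finger_gap: 17.8
[506.29  94.72 121.8 ] [ 3.   6.9 -3.8] along uy 7.49
orange [345 201  16  29 344] [353.1 215.1]
orange [440 205   5  17  48] [442.2 213. ]
[532.2 151.1  63.1] 0.82
```

```bash

python3 -m crank '[{"offset":[-0.0001,-0.0003,0],"spin":0},{"offset":[-0.0002,-0.0006,0],"spin":0},{"offset":[-0.0003,-0.0008,0],"spin":0},{"offset":[-0.0004,-0.001,0],"spin":0},{"offset":[-0.0004,-0.001,0],"spin":0},{"offset":[-0.0004,-0.001,0],"spin":0},{"offset":[-0.0004,-0.001,0],"spin":0},{"offset":[-0.0004,-0.001,0],"spin":0}]'
python3 look.py w12.png
```

```text
clock: 17.35
eef_pos: [506.1, 94.2, 121.8]
eef_rot: [3.13, 0.001, 2.772]
wrist_force: [3.2, 6.8, -4.4]
finger_gap: 17.8
[506.09  94.24 121.82] [ 3.2  6.8 -4.4] along uy 7.45
orange [346 201  15  28 322] [353.2 214.9]
orange [440 204   5  18  47] [442.4 212.6]
[529.  152.8  63.7] 0.68
```

```bash
python3 - <<'E'
import cv2,numpy as np
for n in("w5","w7","w9","w12"):
    im=cv2.imread(f"pics/{n}.png").astype(int)
    m=im[201:206].mean(0);print(n,"cols 280..",[int(v) for v in m[280:296].mean(1)],"| 325..",[int(v) for v in m[325:350].mean(1)])
im=cv2.imread("pics/w12.png");cv2.imwrite("pics/w12c.png",cv2.resize(im[180:250,260:480],None,fx=3.6,fy=6,interpolation=cv2.INTER_NEAREST))
E
```

```text
w5 cols 280.. [204, 183, 119, 131, 133, 135, 130, 103, 82, 96, 125, 131, 129, 129, 128, 129] | 325.. [134, 131, 132, 130, 117, 96, 97, 92, 89, 116, 171, 197, 189, 159, 158, 150, 146, 146, 149, 154, 143, 98, 89, 100, 100]
w7 cols 280.. [97, 92, 114, 170, 197, 199, 171, 126, 133, 132, 110, 82, 89, 112, 132, 129] | 325.. [133, 130, 131, 130, 130, 131, 132, 125, 101, 97, 99, 94, 89, 99, 137, 185, 200, 184, 135, 146, 144, 148, 151, 151, 132]
w9 cols 280.. [97, 97, 90, 112, 171, 197, 197, 163, 127, 134, 129, 108, 103, 94, 125, 130] | 325.. [133, 131, 130, 129, 130, 131, 132, 130, 117, 96, 98, 99, 93, 88, 102, 141, 187, 202, 190, 136, 145, 145, 149, 152, 147]
w12 cols 280.. [98, 98, 98, 96, 92, 125, 185, 199, 183, 129, 132, 132, 114, 94, 95, 124] | 325.. [133, 131, 130, 131, 130, 131, 131, 133, 131, 117, 97, 99, 100, 97, 90, 92, 109, 161, 196, 195, 167, 142, 147, 151, 153]
```

View pics/w12c.png

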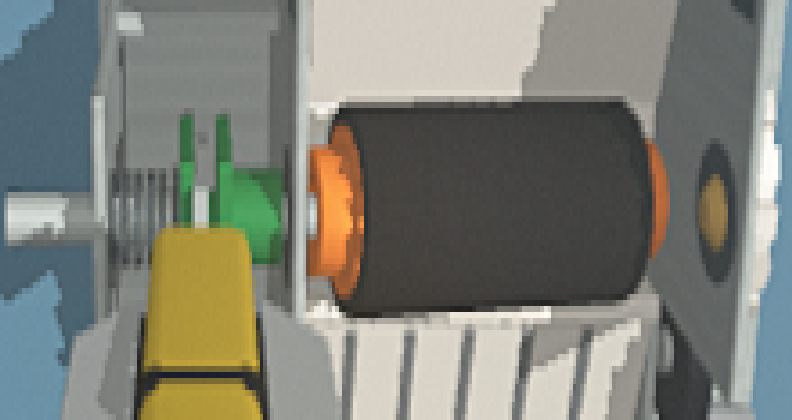

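Measured against the cheek and bracket, the bush is at y≈-67.0, which is about 9.0 mm of travel. The pin tip is only just in the hub, so I'll continue gently.

```bash

python3 -m crank '[{"offset":[-0.0002,-0.0004,0],"spin":0},{"offset":[-0.0003,-0.0008,0],"spin":0},{"offset":[-0.0004,-0.0011,0],"spin":0},{"offset":[-0.0005,-0.0013,0],"spin":0},{"offset":[-0.0005,-0.0013,0],"spin":0},{"offset":[-0.0005,-0.0013,0],"spin":0},{"offset":[-0.0005,-0.0013,0],"spin":0},{"offset":[-0.0005,-0.0013,0],"spin":0}]'
cat >> look.py <<'E'
m=p["pixels"][201:206].astype(float).mean(0).mean(1)
def ctr(lo,hi):
    i=np.arange(lo,hi);w=np.clip(m[lo:hi]-150,0,None);return (i*w).sum()/w.sum()
d=p["pixels"][202:206].astype(int);g=(d[:,:,1]-d[:,:,0]).mean(0)
e=312+(g[312]+g[313]+g[314])/55-0.5
b=ctr(282,294);k=ctr(338,346);k=ctr(int(k)-2,int(k)+4) ;print("bracket",b,"cheek",k,"edge",e,"bush y",-47.5-(k-e)*42/(k-b)+2.5)
E
python3 look.py w13.png
```

```text
clock: 18.12
eef_pos: [505.8, 93.5, 121.8]
eef_rot: [3.129, 0.001, 2.772]
wrist_force: [3.7, 8.6, -4.1]
finger_gap: 17.8
[505.8   93.52 121.83] [ 3.7  8.6 -4.1] along uy 9.31
orange [346 196   9  26 147] [350.3 207.9]
orange [439 204   7  19 102] [441.9 213.1]
bracket 287.96440677966103 cheek 344.6029189733266 edge 313.2181818181818 bush y -68.27319185237187
```

```bash
python3 look.py w14.png; python3 - <<'E'
import cv2
im=cv2.imread("pics/w14.png");cv2.imwrite("pics/w14c.png",cv2.resize(im[180:250,260:480],None,fx=3.6,fy=6,interpolation=cv2.INTER_NEAREST))
E
```

```text
[505.79  93.53 121.81] [ 4.2  9.  -3.9] along uy 9.87
orange [346 196   9  26 144] [350.2 207.9]
orange [439 204   7  19 102] [441.9 213.1]
[530.7 154.6  49.8] 0.9
bracket 287.95810055865917 cheek 344.60624370594155 edge 313.2090909090909 bush y -68.27844028425122
```

View pics/w14c.png

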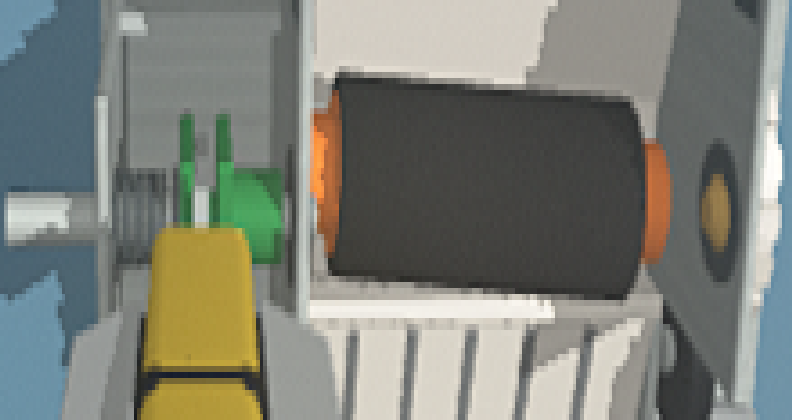

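The roller has dropped off the pin and lies on the pad, unmoving over two frames. I'll ease the bush home.

```bash

python3 -m crank '[{"offset":[0.0003,0.0006,0],"spin":0},{"offset":[0.0006,0.0015,0],"spin":0},{"offset":[0.0009,0.0024,0],"spin":0},{"offset":[0.0013,0.0034,0],"spin":0},{"offset":[0.0017,0.0044,0],"spin":0},{"offset":[0.0021,0.0054,0],"spin":0},{"offset":[0.0025,0.0064,0],"spin":0},{"offset":[0.0025,0.0064,0],"spin":0}]'
python3 -m crank '[{"offset":[0.0003,0.0006,0],"spin":0},{"offset":[0.0006,0.0015,0],"spin":0},{"offset":[0.0009,0.0024,0],"spin":0},{"offset":[0.0012,0.0032,0],"spin":0},{"offset":[0.0015,0.0039,0],"spin":0},{"offset":[0.0017,0.0044,0],"spin":0},{"offset":[0.0017,0.0044,0],"spin":0},{"offset":[0.0017,0.0044,0],"spin":0}]'
python3 - <<'E'
from h import *
p=shot("wrist");s=manip.read_state();f=s["wrist_force"];X=s["eef_pos"];print(X,f,f@[.358,.934,0])
print("tool y past start",(X-[510.3,105.1,0])@[.358,.934,0])
im=p["pixels"].astype(int);d=im[202:206];print("g",(d[:,:,1]-d[:,:,0]).mean(0)[304:330].round().astype(int));print(d.mean(0).mean(1)[325:345].astype(int), d.mean(0).mean(1)[265:285].astype(int))
E
```

```text
clock: 18.98
eef_pos: [508.4, 100.2, 121.8]
eef_rot: [3.128, 0.001, 2.772]
wrist_force: [2.0, 4.5, -2.6]
finger_gap: 17.9
clock: 19.65
eef_pos: [510.1, 104.6, 121.8]
eef_rot: [3.128, 0.001, 2.772]
wrist_force: [1.4, 2.9, -2.7]
finger_gap: 17.5
[510.07563885 104.58596792 121.80213333] [ 1.22021876  3.74199626 -1.97629442] 3.931862824594874
tool y past start -0.5604272490850057
g [ 4  4  4  3  1  9 55 52 57 36 -2  3  3  3  2  6 40 42 41 28  2  1  4  6
  9  8]
[ 85 106 162 196 197 183 151 155 156 151 135 124 113 111 100  74  61  65
  65  65] [ 98  97  97  95  92 127 188 200 182 127 132 132 133 133 137 130  96  87
 109 132]
```

```bash

python3 -m crank '[{"offset":[0.0001,0.0003,0],"spin":0},{"offset":[0.0002,0.0007,0],"spin":0},{"offset":[0.0004,0.0011,0],"spin":0},{"offset":[0.0006,0.0015,0],"spin":0},{"offset":[0.0007,0.0018,0],"spin":0},{"offset":[0.0008,0.0021,0],"spin":0},{"offset":[0.0008,0.0021,0],"spin":0},{"offset":[0.0008,0.0021,0],"spin":0}]'
python3 - <<'E'
from h import *
p=shot("wrist");s=manip.read_state();f=s["wrist_force"];X=s["eef_pos"];print(X,f,f@[.358,.934,0])
im=p["pixels"].astype(int);d=im[202:206];print("g",(d[:,:,1]-d[:,:,0]).mean(0)[304:330].round().astype(int));print(d.mean(0).mean(1)[320:345].astype(int), d.mean(0).mean(1)[265:285].astype(int))
E
```

```text
clock: 20.37
eef_pos: [510.9, 106.6, 121.8]
eef_rot: [3.129, 0.001, 2.772]
wrist_force: [0.6, 0.4, -0.4]
finger_gap: 17.9
[510.82450323 106.61930081 121.78938719] [-0.12482184  0.08274873 -0.89236619] 0.03260109686492958
g [   4    4    2    3   18   57   53   43   19    0    3    3    3    4
   18   43   39   38   20   -1    4    7   17  -31 -110  -98]
[ 68  69  76 106 158 194 199 194 147 155 154 154 151 133 113 110 100  92
  55  64  63  64  63  65  64] [ 96  89 120 183 199 187 138 129 133 133 132 134 135 118  81  91 116 132
 129 129]
```

The force is zero, the bush is at about -55 mm (home), and the tines are centred in the groove. I'll lift out and check.

```bash

python3 -m crank '[{"offset":[0,0,0.003],"spin":0},{"offset":[0,0,0.008],"spin":0},{"offset":[0,0,0.014],"spin":0},{"offset":[0,0,0.022],"spin":0},{"offset":[0,0,0.035],"spin":0},{"offset":[0,0,0.05],"spin":0},{"offset":[0,0,0.068],"spin":0},{"offset":[0,0,0.085],"spin":0}]'
python3 -m crank '[{"offset":[0.004,-0.015,0],"spin":-7},{"offset":[0.01,-0.04,0],"spin":-14},{"offset":[0.018,-0.07,0],"spin":-21},{"offset":[0.026,-0.1,0],"spin":-28},{"offset":[0.034,-0.13,0],"spin":-35},{"offset":[0.042,-0.16,0],"spin":-42},{"offset":[0.05,-0.19,0],"spin":-49},{"offset":[0.055,-0.21,0],"spin":-56}]'
python3 -m crank '[{"offset":[0.002,-0.01,0],"spin":-7},{"offset":[0.004,-0.02,0],"spin":-14},{"offset":[0.006,-0.03,0],"spin":-21},{"offset":[0.008,-0.036,0],"spin":-28},{"offset":[0.0095,-0.04,0],"spin":-33.5},{"offset":[0.0095,-0.042,0],"spin":-33.5},{"offset":[0.0095,-0.042,0],"spin":-33.5},{"offset":[0.0095,-0.042,0],"spin":-33.5}]'
python3 - <<'E'
from h import *
s=manip.read_state();print(s["eef_pos"],np.degrees(s["eef_rot"]),s["finger_gap"])
t=shot("top");cv2.imwrite("pics/t2.png",cv2.resize(t["pixels"][170:270,190:350,::-1],None,fx=5,fy=5,interpolation=cv2.INTER_CUBIC))
for k in("roller","bush"):print(k,[(np.round(d["location"],1),d["conf"]) for d in manip.search_frame(t,k)])
E
```

```text
clock: 21.08
eef_pos: [510.8, 106.6, 208.5]
eef_rot: [3.128, 0.002, 2.772]
wrist_force: [1.0, 0.4, -0.6]
finger_gap: 17.7
clock: 21.75
eef_pos: [566.2, -105.9, 209.3]
eef_rot: [3.128, 0.003, 1.788]
wrist_force: [0.4, 0.1, -0.8]
finger_gap: 17.8
clock: 22.42
eef_pos: [575.6, -147.8, 209.7]
eef_rot: [3.127, 0.003, 1.206]
wrist_force: [-1.0, 1.1, -0.4]
finger_gap: 17.8
[ 575.60789201 -147.79984433  209.72283311] [1.79182928e+02 1.45649437e-01 6.91101912e+01] 17.821866831518882
roller [(array([533.8, 152.5,  55.6]), 0.61)]
bush [(array([513.3, 103.8,  68.5]), 0.53)]
```

View pics/t2.png

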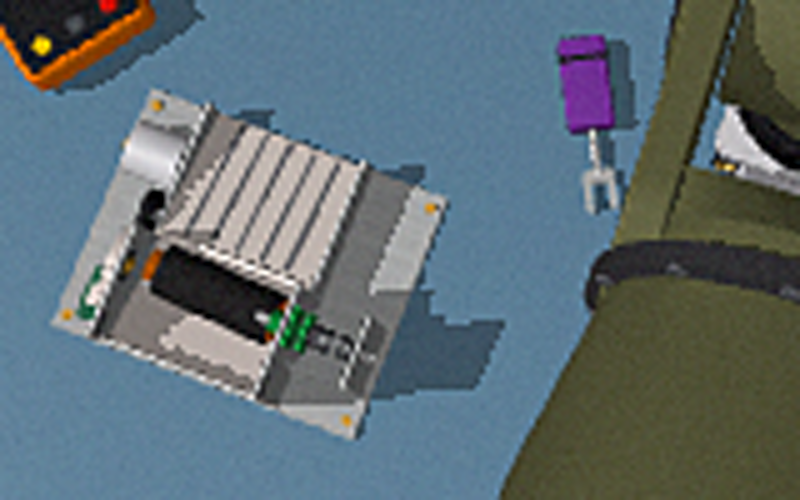

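The top view shows the roller low and on the pad, with the bush pin extended home above it. Next I'll return the fork to its slot.

```bash

python3 -m crank '[{"offset":[-0.0002,0.0005,-0.01],"spin":0.3},{"offset":[-0.0002,0.0005,-0.022],"spin":0.3},{"offset":[-0.0002,0.0005,-0.034],"spin":0.3},{"offset":[-0.0002,0.0005,-0.044],"spin":0.3},{"offset":[-0.0002,0.0005,-0.054],"spin":0.3},{"offset":[-0.0002,0.0005,-0.062],"spin":0.3},{"offset":[-0.0002,0.0005,-0.068],"spin":0.3},{"offset":[-0.0002,0.0005,-0.071],"spin":0.3}]'
python3 -m crank '[{"offset":[0,0.0,-0.004],"spin":0},{"offset":[0,0.0,-0.008],"spin":0},{"offset":[0,0.0,-0.012],"spin":0},{"offset":[0,0.0,-0.016],"spin":0},{"offset":[0,0.0,-0.02],"spin":0},{"offset":[0,0.0,-0.024],"spin":0},{"offset":[0,0.0,-0.024],"spin":0},{"offset":[0,0.0,-0.024],"spin":0}]'
```

```text
clock: 23.23
eef_pos: [575.2, -147.1, 137.4]
eef_rot: [3.129, 0.003, 1.21]
wrist_force: [-0.4, -0.1, -0.7]
finger_gap: 17.8
clock: 23.9
eef_pos: [575.2, -147.1, 113.3]
eef_rot: [3.129, 0.003, 1.21]
wrist_force: [-0.9, 0.6, -0.8]
finger_gap: 17.8
```

```bash

python3 -m crank '[{"offset":[0,0.0,-0.003],"spin":0},{"offset":[0,0.0,-0.006],"spin":0},{"offset":[0,0.0,-0.009],"spin":0},{"offset":[0,0.0,-0.012],"spin":0},{"offset":[0,0.0,-0.014],"spin":0},{"offset":[0,0.0,-0.016],"spin":0},{"offset":[0,0.0,-0.0165],"spin":0},{"offset":[0,0.0,-0.0165],"spin":0}]'
```

```text
clock: 24.57
eef_pos: [575.1, -147.1, 96.6]
eef_rot: [3.129, 0.003, 1.21]
wrist_force: [0.2, -0.2, -0.5]
finger_gap: 17.8
```

```bash

python3 -m crank '[{"offset":[0,0,0],"spin":0},{"offset":[0,0,0],"spin":0},{"offset":[0,0,0],"spin":0},{"offset":[0,0,0],"spin":0},{"offset":[0,0,0],"spin":0},{"offset":[0,0,0],"spin":0},{"offset":[0,0,0],"spin":0},{"offset":[0,0,0],"spin":0}]' 0.6
python3 -m crank '[{"offset":[0,0,0.008],"spin":0},{"offset":[0,0,0.02],"spin":0},{"offset":[0,0,0.035],"spin":0},{"offset":[0,0,0.05],"spin":0},{"offset":[0,0,0.065],"spin":0},{"offset":[0,0,0.08],"spin":0},{"offset":[0,0,0.09],"spin":0},{"offset":[0,0,0.09],"spin":0}]'
python3 - <<'E'
from h import *
p=shot("wrist","w15.png");s=manip.read_state()
hsv=cv2.cvtColor(p["pixels"],cv2.COLOR_RGB2HSV)
y=cv2.inRange(hsv,(25,120,200),(32,255,255));y[:190]=0;y[245:]=0;y[:,:300]=0;y[:,345:]=0
r=cv2.boundingRect(y);print(r);u,v,w,h=r;a=np.radians(-20.6);uy=np.array([-np.sin(a),np.cos(a),0])
e=ray(p,u+w/2-.5,v+h-0.5,134);print("fork centre",e+14*uy,s["eef_pos"],s["wrist_force"])
cv2.imwrite("pics/w15c.png",cv2.resize(p["pixels"][130:280,240:400,::-1],None,fx=4,fy=4,interpolation=cv2.INTER_NEAREST))
E
```

```text
clock: 25.23
eef_pos: [575.1, -147.1, 96.6]
eef_rot: [3.129, 0.003, 1.21]
wrist_force: [0.3, -1.0, 0.1]
finger_gap: 56.3
clock: 25.9
eef_pos: [576.0, -147.3, 189.8]
eef_rot: [3.125, 0.002, 1.21]
wrist_force: [0.2, -0.2, 0.4]
finger_gap: 56.5
(303, 199, 19, 32)
fork centre [ 574.33251482 -145.56385184  134.        ] [ 575.48089386 -147.17091657  187.95320861] [-1.46877338  0.44208988 -0.52167825]
```

```bash

python3 -m crank '[{"offset":[-0.01,-0.005,0.01],"spin":0},{"offset":[-0.02,-0.015,0.03],"spin":0},{"offset":[-0.03,-0.02,0.05],"spin":0},{"offset":[-0.04,-0.025,0.07],"spin":0},{"offset":[-0.05,-0.035,0.09],"spin":0},{"offset":[-0.05,-0.037,0.11],"spin":0},{"offset":[-0.05,-0.037,0.118],"spin":0},{"offset":[-0.05,-0.037,0.118],"spin":0}]'
python3 - <<'E'
from h import *
p=shot("wrist");s=manip.read_state()
hsv=cv2.cvtColor(p["pixels"],cv2.COLOR_RGB2HSV)
y=cv2.inRange(hsv,(18,120,60),(32,255,255));y[:105]=0;y[170:]=0;y[:,:320]=0;y[:,375:]=0
V=hsv[:,:,2]
for r in range(110,150,2):
  w=np.where(y[r])[0]
  if len(w):print(r,w[0],w[-1],int(np.median(V[r,w])))
a=np.radians(-20.6);ux=np.array([np.cos(a),np.sin(a),0]);uy=np.array([-np.sin(a),np.cos(a),0])
for c in((574.6,-147),(574.3,-145.5)):
  for z in(134,80):print(c,z,[proj(p,np.array([*c,z])+i*9*ux+j*14*uy).round(1).tolist() for i,j in((-1,-1),(1,-1),(1,1),(-1,1))])
t=shot("top")
for k in("roller","fork","slot"):print(k,[(np.round(d["location"],1),round(d["conf"],2)) for d in manip.search_frame(t,k)])
print(s["clock"],s["eef_pos"])
E
```

```text
clock: 26.62
eef_pos: [525.9, -184.3, 307.0]
eef_rot: [3.125, 0.002, 1.21]
wrist_force: [-0.7, -0.1, -0.3]
finger_gap: 56.8
120 334 344 141
122 332 349 232
124 332 350 237
126 332 350 236
128 332 350 235
130 332 349 235
132 332 349 234
134 332 349 234
136 332 350 233
138 332 349 232
140 332 349 231
142 334 349 231
144 334 349 236
146 336 348 179
(574.6, -147) 134 [[334.0, 146.9], [350.1, 146.8], [350.9, 120.9], [334.3, 121.0]]
(574.6, -147) 80 [[330.8, 141.3], [344.9, 141.2], [345.4, 118.6], [331.1, 118.7]]
(574.3, -145.5) 134 [[333.3, 145.7], [349.4, 145.6], [350.2, 119.7], [333.6, 119.8]]
(574.3, -145.5) 80 [[330.2, 140.3], [344.3, 140.2], [344.8, 117.5], [330.4, 117.6]]
roller [(array([534.9, 154. ,  57.3]), 0.52)]
fork [(array([ 683.4, -177.9,   15.7]), 0.63), (array([ 570.7, -138.9,  131.7]), 0.57), (array([647.7, -51.5,  16.1]), 0.53)]
slot [(array([ 562.4, -134.2,   83.2]), 0.72), (array([731.8, 270.6,  35. ]), 0.42)]
26.6667 [ 525.68937966 -184.03896591  305.36578376]
```

```bash
python3 -c "
from cell import manip
print(manip.sign_off())"
```

```text
the job is handed in; nothing more can be done
None
```

The worn roller is off both ends and lying on the pad, the bush is home, and the yellow fork hangs in its own slot again. I handed the job in at about 27 s of the 54 s; no verdict is reported.

- **Drawing the bush:** I set the tines into the groove and drew the bush back about 10 mm, just short of its 10.5 mm stop. The +y end of the roller came off first and the bush-pin end at about 10.3 mm. The last wrist-force reading before I eased back was 9.9 N, against the 15 N limit.
- **Bush:** I eased it back at about 12 mm/s. The wrist camera put it at y ≈ -55.3 mm with no load on the fork, and the later top view showed its pin extended above the roller.
- **Roller:** The last network reading put its visible surface at z ≈ 57 mm, so its centre should be about 45 mm up. In the wrist view it was turned slightly on the pad, by 2–3 mm end to end.
- **Fork:** It is back within about 1.5 mm of where it first hung, upright and at the same height. The gripper is open and well clear.

**Checks that disagreed or were missed:**
- The network's "slot" reading in the last top view was 562, -134, about 17 mm off. I did not use it, because the wrist-camera fit and the rack geometry agreed with each other.
- The last close-up of the hung fork could not be viewed because I had reached the picture limit, so that check is from pixel measurements only.

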